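# Leave a roast sample to degas: fit the lid set, take the cover off alone

### The arm

A 7-joint arm with a two-finger parallel gripper is mounted at the origin on a cart in front of the work surface, level with it; the furniture and walls round the work are solid. World frame = base frame: x ahead of the robot, y to its left, z up, the work surface at z = 0. Lengths are in m, angles in rad, forces in N, time in s.
With the tool pointing down it reaches from about 0.4 to 0.85 m from the base axis. Payload 4.5 kg.
Tool frame: the origin (TCP) lies between the finger pads; the fingertips stand 11 mm ahead of it and the grasp point (between the pads) lies 8 mm behind it; z points along the fingers, y is the line along which they close (so a half turn about z gives the same grasp; the last joint's range is limited). The gripper opens to 85 mm and grips with 20 to 120 N. Pads are 22 mm wide; open, the fingers measure 114 mm over their backs; the gripper's body (76 mm by 85 mm) begins 54 mm behind the grasp point. The pads swing forward as they close: fully open they stand 13 mm farther back than shut.
Start: joints at [-1.116, 0.689, -0.195, 1.565, 0.157, 0.902, -0.215], TCP at [0.255, 0.571, 0.206] pointing down, gripper open.
Joint ranges: [-3.01, 3.01], [-0.46, 2.08], [-1.47, 1.51], [0.13, 2.56], [-1, 4.14], [0.04, 2.09], [-2.66, 2.66]. Speed limits (rad/s): [2.57, 2.57, 3.14, 3.14, 3.14, 3.14, 3.14].

### API

Orientations are given as a unit quaternion [w, x, y, z].
In Python, from plant import ctrl, read_camera gives the robot as it stands.
- The arm moves only by the tool play_rows, never from a script. Its argument "commands" is text: rows parted by semicolons, each of 6 numbers parted by spaces: the shift along the tool's x, y, z in units of 30 mm (1.0 is 30 mm), then the turn, a rotation vector about the tool's x, y, z in units of 6 degrees (1.0 is 6 degrees). A call has 1 to 8 rows; each row is the pose to reach, as a shift and turn from the pose commanded when the call began, along the tool's axes at that moment; what a row does not reach only later rows make up. A row lasts 1/10 s, in which the tool goes at most 50 mm and 8.59 degrees, less where a joint would pass 70% of its speed; a pose out of reach is approached as far as the arm can. A call with a gripper value outside its range is refused whole. "jaw" is the closure, from 0 (fully open) to 1 (shut), set as the call begins (left out, the last holds). The fingers move at their own pace and stop on an object; "squeeze" is the grip in N (left out, the last holds). Time passes only in rows, so rows that repeat a pose let the fingers close. It gives the time, the measured TCP pose, the force, the opening and the grip force at its end, in the units of the state.
- ctrl.sense(): the state, without advancing time (a new reading comes with each control period).
- read_camera(name): name is "side" or "top" or "wrist"; returns a dict with "color" (400x640x3 uint8, blue, green, red), "z_map" (400x640 float32, m along the optical axis (not along the pixel's ray), 0 where there is no reading), "fx", "fy", "cx", "cy" (pixels), "distortion" ([k1, k2, p1, p2, k3] as OpenCV has them; the pictures are not rectified), "world_from_camera" (4x4, takes a point from camera to world coordinates). Camera axes: x right, y down, z forward; pixel columns grow to the right and rows downward; lengths in m; the calibration is good to about 2 mm. A picture is of the moment at which its call begins.
- ctrl.finish_job(): hands the job in; it is judged then, once.
The state is a dict: "time": time; "qpos": joint angles; "joint_vel": joint speeds; "joint_torque": joint torques, N m; "tcp_pos": TCP position; "tool_rot": TCP orientation; "contact_force": force on the tool from outside, world axes, zero at the start; "moment": the same for the moment, N m; "grip_width": finger opening in m; "gripper_force": force on a finger pad.
Only numpy, scipy, OpenCV 4.12 (cv2) and the standard library are available. Lean on these libraries where they do the work, as an engineer would, in place of code of your own. Each camera call takes 0.05 s, during which the arm holds its last target. There are 200 camera calls.

### The job

The roast sample in the open canister has to degas under its valve lid alone. Carry the lid set, still locked together, to the open canister and set it down gently until it is fully seated, slide the lock on its cover outward to its end stop, then lift the transport cover off by its knob, leaving the valve lid undisturbed in the canister's mouth. Finish with the cover still in the gripper, held level and still about 10 cm above where it sat; do not put it down, and leave the canister and the other things on the table where they are.

Things in the scene. Friction and masses are not known exactly. Their poses are not given: they have to be found in the camera images.
- canister: Open round steel canister, loose, about 0.9 kg with the beans that fill it to 70 mm; outside diameter 116 mm, height 100 mm, wall 3 mm. Origin: centre of its underside, z up. It is the open one of two equal canisters, which trade places from start to start.
- cover: Grey round transport cover, outer part of the lid set, 36 mm high, 126 mm across (skirt 121 mm inside, foot flared to 129 inside, 134 outside), 0.33 kg; wooden knob on top, diameter 26 mm, 36 to 74 mm above the origin. Origin: centre of the skirt's lower edge, z up, lock on the -x side. It starts on the table, valve lid locked inside. Fully seated: origin 84 mm above the canister's underside.
- cover_knob (a point): Where to take the knob, on its axis, 62 mm above the cover's origin, 26 mm above the cover's flat top (keep the fingertips a few mm off that). It is taken from above with the fingers closing along the cover's y axis, clear of the lock.
- valve_lid: White valve lid, inner part of the lid set, hidden under the cover: disc 118 mm across, 4 mm thick, on a tapered plug 12 mm deep, 103 mm wide; 11.5 mm steel stud on top; 0.15 kg. Origin: centre of the plug's underside, z up. Locked it hangs 2 mm above the cover's origin, 1.5 mm side play. Seated: 88 mm above the canister's underside; the cover sinks 2 mm more to rest on it.
- lock (a joint): The lock slide on the cover: 0 = locked (a fork inside the cover holds the stud's head of the valve lid), 0.020 m = released, at its end stop. It grows as the thumb grip moves outward from the knob, along the cover's -x axis. It drags with about 2 N and stays where it is left.
- lock_grip (a point): Centre of the lock's black thumb grip: block 11 mm long (cover's x), 10 mm wide (cover's y), its top 18 mm above the cover's flat top; this point is 12 mm above the flat top, 48 mm above the cover's origin, and 30 mm from the knob's axis when locked, 50 mm when released. Pinch it across its width.
- twin_canister: Bystander: the other steel canister, 116 mm diameter, already closed by its own white valve lid with its stud (no cover), 116 mm high in all, loose, 1.1 kg. Origin: centre of its underside.
- bowl: Bystander: small white cupping bowl, 91 mm across, 59 mm high, the nearest to the lid set of three alike. Origin under its centre.
- spoon: Bystander: metal cupping spoon lying flat, 160 mm long, 15 mm high. Origin under its middle.
- scoop: Bystander: small metal bean scoop lying flat, 140 mm long, 18 mm high. Origin under its middle.
- jar: Bystander: glass bean jar with a black lid, 72 mm across, 110 mm high. Origin under its centre.
- pen: Bystander: marker pen lying flat, 135 mm long, 16 mm thick. Origin under its middle.
- brush: Bystander: mill brush with a wooden handle lying flat, 169 mm long, 32 mm high. Origin under its middle.
Not all that is in view belongs to the job. What is shaped like the canister but orange or yellow is not meant.

How it is judged:
On the way, in this order (a step that is already met when the one before it is completed fails the run):
1. the lid set, still locked, is fully seated on the open canister (horizontal distance between valve_lid and canister below 0.006 m and z of valve_lid in the frame of canister between 0.085 and 0.0905 m and angle between the z axis of valve_lid and the z axis of canister, either way round below 0.05 rad and angle between canister's own z axis and vertical below 0.05 rad and z of cover in the frame of canister below 0.0865 m and value of joint lock below 0.004 m), for 0.2 s.
2. the lock is slid to its released end stop while the lid set stays seated (horizontal distance between valve_lid and canister below 0.006 m and z of valve_lid in the frame of canister between 0.085 and 0.0905 m and angle between the z axis of valve_lid and the z axis of canister, either way round below 0.05 rad and angle between canister's own z axis and vertical below 0.05 rad and z of cover in the frame of canister below 0.088 m and value of joint lock above 0.018 m), for 0.1 s.
At the end, for the whole second after the job is handed in: Valve lid seated in the open canister (6 mm off-axis, 3 mm height, 0.05 rad), canister upright; the gripper alone holds the cover, lock released (17.5 mm or more), level within 0.2 rad, at rest, 60 to 180 mm above its seat, within 60 mm of the canister axis, touching neither canister nor valve lid (horizontal distance between valve_lid and canister below 0.006 m and z of valve_lid in the frame of canister between 0.085 and 0.0905 m and angle between the z axis of valve_lid and the z axis of canister, either way round below 0.05 rad and angle between canister's own z axis and vertical below 0.05 rad and height (world z) of cover between 0.144 and 0.264 m and angle between cover's own z axis and vertical below 0.2 rad and horizontal distance between cover and canister below 0.06 m and linear speed of cover below 0.03 m/s and contact force between the fingers and cover above 2 N and contact force between cover and canister below 0.05 N and contact force between cover and valve_lid below 0.05 N and value of joint lock above 0.0175 m); the arm keeps its last pose, push and grip.
It fails at once if the valve lid is unlocked (lock over 8 mm) while it is not seated in the canister's mouth, or is lifted, tilted or pulled off its seat after that (value of joint lock above 0.008 m and not (horizontal distance between valve_lid and canister below 0.006 m and z of valve_lid in the frame of canister between 0.085 and 0.0905 m and angle between the z axis of valve_lid and the z axis of canister, either way round below 0.05 rad)).
It fails at once if the locked lid set is dropped or slammed on to the canister (over 0.3 m/s in the last 25 mm) (value of joint lock below 0.008 m and horizontal distance between cover and canister below 0.03 m and z of cover in the frame of canister between 0.088 and 0.109 m and linear speed of cover above 0.3 m/s).
It fails at once if the canister is shoved more than 30 mm or tipped (distance of canister from where it was at the start of the episode above 0.03 m or angle between canister's own z axis and vertical above 0.15 rad).
It fails at once if another thing on the table is moved more than 30 mm (distance of any of twin_canister, bowl, spoon, scoop, jar, pen, brush from where it was at the start of the episode above 0.03 m).
It also fails if it takes over 61 s, if anything falls off the work surface, if the arm or the gripper's body presses on something with over 40 N, if the wrist force passes 120 N, or if a joint passes its speed limit or range.

## Working session

There is one attempt and no reset: what is moved stays moved. The work goes in short steps, Python scripts to look and compute and a tool call to move; the robot and the scene stay as the last step left them, time stands still between calls to the robot, and variables do not carry over. Pictures are saved under pics/ and viewed, at most 10 in all, crops included, and the job is handed in when it is done.

Besides the shell and the picture viewer there is one more tool, called as name(argument=value, ...) on one line, values as JSON. play_rows: Moves the arm, as the interface text tells. Its arguments: {"type":"object","properties":{"commands":{"type":"string"},"jaw":{"type":"number"},"squeeze":{"type":"number"}},"required":["commands"]}

```bash
mkdir -p pics; ls
cat > h.py <<'E'
import numpy as np, cv2, pickle
from scipy.spatial.transform import Rotation as R
from plant import ctrl, read_camera
def snap(n,tag):
    d=read_camera(n); pickle.dump(d,open(f'pics/{tag}.pkl','wb')); cv2.imwrite(f'pics/{tag}.png',d['color']); return d
def load(tag): return pickle.load(open(f'pics/{tag}.pkl','rb'))
def cloud(d):
    h,w=d['z_map'].shape
    u,v=np.meshgrid(np.arange(w),np.arange(h))
    K=np.array([[d['fx'],0,d['cx']],[0,d['fy'],d['cy']],[0,0,1.]])
    n=cv2.undistortPoints(np.stack([u,v],-1).reshape(-1,1,2).astype(float),K,np.array(d['distortion'],float)).reshape(h,w,2)
    z=d['z_map'][...,None]; P=np.concatenate([n*z,z],-1)
    T=np.array(d['world_from_camera']); W=P@T[:3,:3].T+T[:3,3]
    W[d['z_map']==0]=np.nan
    return W
def togo(target,Rt=None):
    s=ctrl.sense(); q=s['tool_rot']; r=R.from_quat([q[1],q[2],q[3],q[0]])
    dp=r.inv().apply(np.array(target)-s['tcp_pos'])/0.03
    dr=np.zeros(3) if Rt is None else np.degrees((r.inv()*Rt).as_rotvec())/6
    print('shift',dp.round(3),'turn',dr.round(3))
E
python3 - <<'E'
from h import *
s=ctrl.sense(); print(s)
for n in['side','top']: snap(n,n+'0')
for n in['side','top']:
    print(np.array(load(n+'0')['world_from_camera']).round(3))
E
```

```text
pics
{'time': 0.0, 'qpos': array([-1.11619336,  0.68997438, -0.19455642,  1.56639173,  0.15731215,
        0.90249047, -0.21512237]), 'joint_vel': array([ 2.70361255e-04,  3.52932372e-04,  1.31235354e-03,  8.41178664e-04,
       -3.51213944e-05,  1.31812149e-06,  1.46732970e-04]), 'joint_torque': array([-1.75794853e-04, -5.39608848e+01, -1.26669947e+00, -1.58534074e+01,
        9.10508505e-03,  9.54060873e-03,  3.40406210e-06]), 'tcp_pos': array([0.25504667, 0.56980635, 0.20497845]), 'tool_rot': array([-1.35760087e-04,  2.08799551e-01,  9.77958013e-01, -9.23950815e-04]), 'contact_force': array([0.68811025, 0.04341153, 0.31898775]), 'moment': array([ 0.00401599,  0.02522464, -0.01086825]), 'gripper_force': 0.0, 'grip_width': 0.08542648859419603}
[[ 0.981 -0.091  0.174  0.376]
 [-0.196 -0.45   0.871 -0.923]
 [-0.001 -0.888 -0.46   0.549]
 [ 0.     0.     0.     1.   ]]
[[-0.024 -0.98   0.195  0.318]
 [-1.     0.024 -0.002 -0.037]
 [-0.003 -0.195 -0.981  1.256]
 [ 0.     0.     0.     1.   ]]
```

View pics/top0.png

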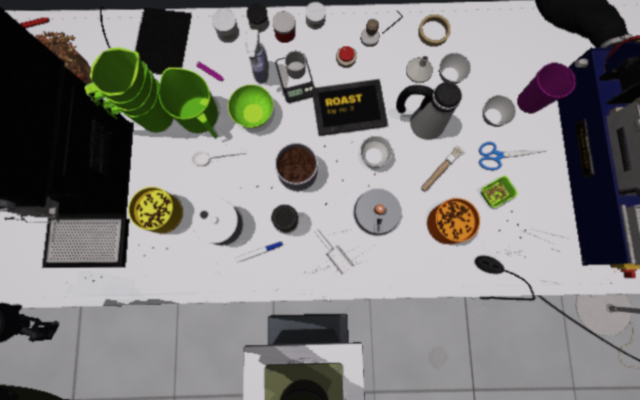

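View pics/side0.png

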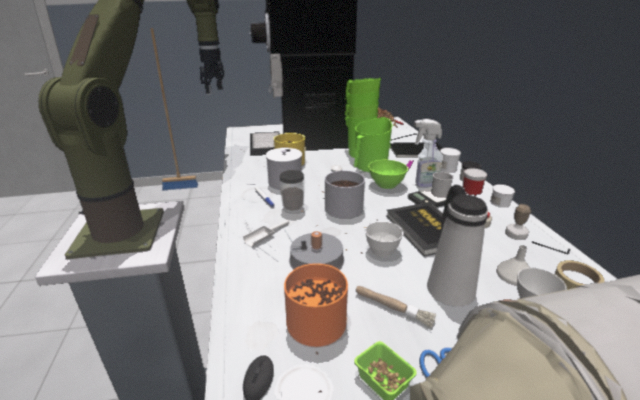

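Candidates for the canister in the top view are the steel open one with beans (297,166), the closed twin (217,222), yellow (154,210) and orange (455,220). I choose (297,166). The lid set is the grey disc at (378,211), with its knob at (380,209) and its lock at about (379,226), towards the robot. I'll measure these and check them in a close crop.

Run:
```python
from h import *
def circ(p):
    A=np.c_[2*p,np.ones(len(p))]
    for _ in range(4):
        x=np.linalg.lstsq(A,(p**2).sum(1),rcond=None)[0]; r=np.sqrt(x[2]+x[0]**2+x[1]**2)
        e=abs(np.hypot(*(p-x[:2]).T)-r); k=e<max(.002,1.5*np.median(e)); p=p[k];A=A[k]
    return x[:2].round(4),r.round(4),len(p)
for n in['top','side']:
    W=cloud(load(n+'0'))
    if n=='top':
        c=W[166,297,:2]; k=W[211,370,:2]; print(W[166,297],W[211,370],W[209,380],W[226,379])
    X=W.reshape(-1,3)
    m=(np.hypot(*(X[:,:2]-c).T)<.09)&(X[:,2]>.088)&(X[:,2]<.108); print(n,'can',circ(X[m][:,:2]),np.median(X[m][:,2]))
    m=(np.hypot(*(X[:,:2]-k).T)<.1)&(X[:,2]>.030)&(X[:,2]<.041)
    p=X[m][:,:2]; print('cover n',len(p),np.median(X[m],0).round(4), cv2.minEnclosingCircle(p.astype(np.float32)))
    for a,b in((.058,.08),(.045,.057)):
        m=(np.hypot(*(X[:,:2]-k).T)<.08)&(X[:,2]>a)&(X[:,2]<b); print(a,m.sum(),X[m].mean(0).round(4),X[m].min(0).round(4),X[m].max(0).round(4))
t=load('top0')['color'];s=load('side0')['color']
A=cv2.resize(t[140:250,260:420],None,fx=5,fy=5,interpolation=3)[:,:800]
B=cv2.resize(s[215:285,270:370],None,fx=5,fy=5,interpolation=3)
B=cv2.resize(B,(400,280));A=cv2.resize(A,(400,280));cv2.imwrite('pics/c1.png',np.hstack([A,B]))
```

```text
[0.62843783 0.00396952 0.06888005] [ 0.50320913 -0.19526617  0.03632669] [ 0.50204543 -0.21726067  0.07554412] [ 0.46072074 -0.21777261  0.03770613]
top can (array([0.6296, 0.0052]), np.float64(0.0562), 224) 0.09905676003792752
cover n 1442 [ 0.5043 -0.2165  0.0362] ((0.5055356025695801, -0.21808405220508575), 0.06328161060810089)
0.058 78 [ 0.5042 -0.2165  0.0727] [ 0.4773 -0.229   0.0589] [ 0.5159 -0.2048  0.0778]
0.045 25 [ 0.4829 -0.2138  0.0517] [ 0.4703 -0.2232  0.0456] [ 0.5065 -0.2048  0.0568]
side can (array([0.6278, 0.0051]), np.float64(0.0563), 291) 0.09523775289335618
cover n 1171 [ 0.5017 -0.2317  0.0362] ((0.504605770111084, -0.21715816855430603), 0.06441938877105713)
0.058 114 [ 0.503  -0.2228  0.0694] [ 0.4911 -0.2319  0.058 ] [ 0.5163 -0.2063  0.0766]
0.045 75 [ 0.4921 -0.2236  0.0512] [ 0.471  -0.2319  0.0451] [ 0.5162 -0.2126  0.0569]
```

View pics/c1.png

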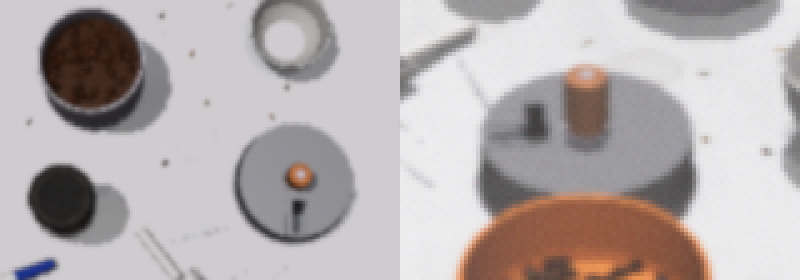

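The crop shows the steel canister with beans at upper left, and the cover with its knob and the black lock pointing towards the robot. Next I'll move above the cover.

Run:
```python
from h import *
Rt=R.from_matrix(np.array([[-1,0,0],[0,1,0],[0,0,-1.]]))
togo([.48,.15,.25],Rt); togo([.49,-.217,.25],Rt)
```

```text
shift [-12.559  -9.716  -1.48 ] turn [-1.600e-02 -2.000e-03 -4.017e+00]
shift [-17.859 -20.747  -1.461] turn [-1.600e-02 -2.000e-03 -4.017e+00]
```

play_rows(commands="-12.56 -9.72 -1.48 0 0 -4.0;-12.56 -9.72 -1.48 0 0 -4.0;-12.56 -9.72 -1.48 0 0 -4.0;-12.56 -9.72 -1.48 0 0 -4.0;-12.56 -9.72 -1.48 0 0 -4.0;-12.56 -9.72 -1.48 0 0 -4.0;-12.56 -9.72 -1.48 0 0 -4.0;-12.56 -9.72 -1.48 0 0 -4.0", jaw=0)

```text
time: 0.9
tcp_pos: [0.4437, 0.2173, 0.2429]
tool_rot: [-0.0, 0.001, 1.0, -0.0]
contact_force: [1.4, 0.1, -1.3]
grip_width: 0.0853
gripper_force: 0.0
```

Run:
```python
from h import *
Rt=R.from_matrix(np.array([[-1,0,0],[0,1,0],[0,0,-1.]]))
togo([.49,-.217,.25],Rt); s=ctrl.sense();print(s['tcp_pos'],s['time'])
```

```text
shift [ -1.569 -14.473  -0.232] turn [-0.002 -0.003 -0.017]
[0.44369642 0.2172724  0.24293218] 0.9
```

play_rows(commands="-1.5 -14.4 -0.2 0 0 0;-1.5 -14.4 -0.2 0 0 0;-1.5 -14.4 -0.2 0 0 0;-1.5 -14.4 -0.2 0 0 0;-1.5 -14.4 -0.2 0 0 0;-1.5 -14.4 -0.2 0 0 0;-1.5 -14.4 -0.2 0 0 0;-1.5 -14.4 -0.2 0 0 0")

```text
time: 1.7
tcp_pos: [0.4835, -0.1806, 0.2483]
tool_rot: [-0.0, 0.001, 1.0, 0.0]
contact_force: [0.8, 0.1, -0.1]
grip_width: 0.0857
gripper_force: 0.0
```

play_rows(commands="0 -1 0 0 0 0;0 -1 0 0 0 0;0 -1 0 0 0 0;0 -1 0 0 0 0")

```text
time: 2.1
tcp_pos: [0.4839, -0.2068, 0.2483]
tool_rot: [-0.0, -0.0, 1.0, 0.001]
contact_force: [-0.9, 0.3, 0.6]
grip_width: 0.0859
gripper_force: 0.0
```

Run:
```python
from h import *
print(ctrl.sense()['tcp_pos'])
d=snap('wrist','w1'); W=cloud(d); print(np.array(d['world_from_camera']).round(3)); X=W.reshape(-1,3)
c=np.array([.5045,-.2175])
r=np.hypot(*(X[:,:2]-c).T)
for a,b in((.07,.08),(.05,.0575),(.033,.039)):
    m=(r<.08)&(X[:,2]>a)&(X[:,2]<b); p=X[m]; print(a,m.sum(),p.mean(0).round(4),p.min(0).round(4),p.max(0).round(4))
cv2.imwrite('pics/w1.png',d['color'])
```

```text
[ 0.48385201 -0.20678915  0.24828167]
[[-0.001  0.963  0.268  0.415]
 [ 1.     0.001  0.002 -0.207]
 [ 0.002  0.268 -0.963  0.417]
 [ 0.     0.     0.     1.   ]]
0.07 385 [ 0.5016 -0.2163  0.0735] [ 0.4902 -0.2281  0.07  ] [ 0.5141 -0.2045  0.0758]
0.05 117 [ 0.4771 -0.2151  0.0543] [ 0.4671 -0.2277  0.0504] [ 0.4981 -0.2044  0.0574]
0.033 7323 [ 0.5005 -0.2163  0.036 ] [ 0.4415 -0.2789  0.0333] [ 0.5654 -0.1539  0.039 ]
```

View pics/w1.png

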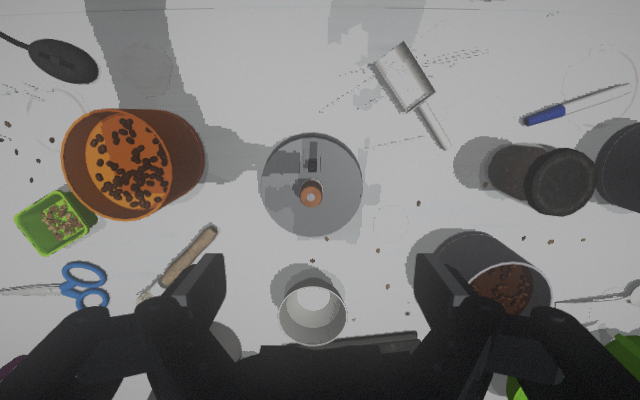

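The wrist view shows the knob at (311,195) and the black lock grip at (312,164), straight towards the robot. I'll compute the yaw from the dark block.

Run:
```python
from h import *
d=load('w1'); W=cloud(d); X=W.reshape(-1,3); c=np.array([.5022,-.2163])
m=(X[:,0]<.484)&(X[:,0]>.455)&(abs(X[:,1]+.2163)<.02)&(X[:,2]>.050)&(X[:,2]<.058)
p=X[m]; print(m.sum(),np.median(p,0),p.min(0),p.max(0)); l=(p.min(0)+p.max(0))/2
m=(np.hypot(*(X[:,:2]-c).T)<.02)&(X[:,2]>.0715); k=X[m]; k=(k.min(0)+k.max(0))/2; print(k)
print('yaw deg',np.degrees(np.arctan2(-(p[:,1].mean()-k[1]),-(p[:,0].mean()-k[0]))))
m=(X[:,2]>.0345)&(X[:,2]<.0378)&(np.hypot(*(X[:,:2]-c).T)<.075); print('disc',cv2.minEnclosingCircle(X[m][:,:2].astype(np.float32)))
# slide slot: dark pixels around lock
g=d['color'][130:220,255:370].max(2); v,u=np.where(g<45); print(np.c_[v+130,u+255].mean(0),len(v)); 
E=W[130:220,255:370][g<45]; E=E[(E[:,2]>.034)&(E[:,2]<.058)]; print(np.nanmean(E,0),len(E))
R0=R.from_matrix(np.array([[-1,0,0],[0,1,0],[0,0,-1.]]))
togo([.5025,-.2163,.10],R0)
```

```text
88 [ 0.47183817 -0.21481323  0.05439068] [ 0.46714682 -0.21946369  0.05112878] [ 0.47793566 -0.2102362   0.0573756 ]
[ 0.50217012 -0.21625415  0.07364376]
yaw deg -2.7548696596357862
disc ((0.5026050209999084, -0.21620537340641022), 0.06301212310791016)
[nan nan] 0
[nan nan nan] 0
shift [-0.617 -0.328  4.946] turn [ 0.01  -0.001  0.01 ]<stdin>:9: RuntimeWarning: Mean of empty slice.
  ret = um.true_divide(
<stdin>:10: RuntimeWarning: Mean of empty slice
```

play_rows(commands="-0.62 -0.32 1 0 0 0.46;-0.62 -0.32 2.5 0 0 0.46;-0.62 -0.32 4 0 0 0.46;-0.62 -0.32 5 0 0 0.46;-0.62 -0.32 5.6 0 0 0.46;-0.62 -0.32 6.1 0 0 0.46;-0.62 -0.32 6.47 0 0 0.46;-0.62 -0.32 6.47 0 0 0.46", jaw=0.3)

```text
time: 2.95
tcp_pos: [0.5019, -0.2167, 0.0533]
tool_rot: [-0.001, 0.024, 1.0, 0.001]
contact_force: [-0.9, 0.6, -0.6]
grip_width: 0.0596
gripper_force: 0.0
```

play_rows(commands="0 0 0 0 0 0;0 0 0 0 0 0;0 0 0 0 0 0;0 0 0 0 0 0;0 0 0 0 0 0;0 0 0 0 0 0", jaw=1, squeeze=70)

```text
time: 3.55
tcp_pos: [0.5025, -0.2182, 0.0545]
tool_rot: [0.0, 0.025, 1.0, -0.0]
contact_force: [0.0, -0.1, -0.2]
grip_width: -0.0002
gripper_force: 0.0
```

The fingers closed on nothing, so I'll look.

Run:
```python
from h import *
a=snap('side','s2')['color'][200:300,240:400]; b=snap('wrist','w2')['color']
print(ctrl.sense())
cv2.imwrite('pics/c2.png',np.hstack([cv2.resize(a,(480,300),interpolation=3),cv2.resize(b,(320,300))]))
```

```text
{'time': 3.65, 'qpos': array([ 0.45735704,  0.8247851 , -0.22191212,  1.91584193,  0.38705371,
        0.44228311,  1.4730794 ]), 'joint_vel': array([ 5.96649494e-04,  2.43999922e-03, -1.78846882e-04, -4.95859066e-04,
       -1.74985825e-04, -2.37560516e-05, -1.51738162e-04]), 'joint_torque': array([ 9.71608213e-03, -5.19946718e+01, -1.68009594e+00, -8.13169241e+00,
        5.44173890e-03,  7.72990679e-04,  6.52085328e-05]), 'tcp_pos': array([ 0.50244389, -0.21819076,  0.05434688]), 'tool_rot': array([4.41038655e-05, 2.50787710e-02, 9.99685477e-01, 3.12007324e-05]), 'contact_force': array([ 0.12970271, -0.21574637, -0.72820269]), 'moment': array([ 0.05121101,  0.03341947, -0.04001306]), 'gripper_force': 0.0, 'grip_width': -0.00024195219628958049}
```

View pics/c2.png

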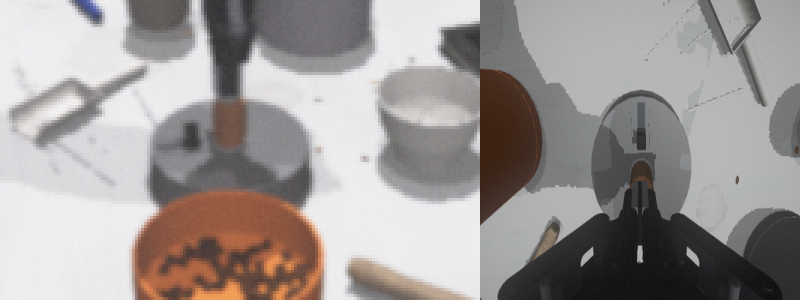

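The fingers appear to end about at the knob's top instead of around it. I'll check with depth.

Run:
```python
from h import *
W=cloud(load('s2')); C=load('s2')['color']
for v in range(206,256,3):
    row=[(int(u),)+tuple((W[v,u]*1000).round(0))+tuple(C[v,u]) for u in(313,317,320)]
    print(v,[' '.join(f'{x:.0f}' for x in r) for r in row])
W=cloud(load('w2')); X=W.reshape(-1,3); m=(np.hypot(X[:,0]-.502,X[:,1]+.217)<.03)&(X[:,2]>.06)&(X[:,2]<.1); p=X[m]
for z in np.arange(.06,.1,.004):
    q=p[(p[:,2]>z)&(p[:,2]<z+.004)]; 
    if len(q):print(z.round(3),len(q),q.min(0).round(3),q.max(0).round(3))
```

```text
206 ['313 494 -242 161 55 53 55', '317 498 -271 177 102 99 95', '320 504 -272 177 99 96 96']
209 ['313 488 -275 173 69 65 64', '317 496 -277 174 95 92 91', '320 503 -277 172 100 96 94']
212 ['313 488 -278 168 61 60 59', '317 496 -278 167 70 67 67', '320 502 -280 167 73 72 72']
215 ['313 489 -271 156 59 59 58', '317 498 -267 153 62 59 60', '320 504 -269 154 62 59 59']
218 ['313 491 -260 143 61 59 62', '317 502 -248 134 59 57 58', '320 508 -249 134 60 60 59']
221 ['313 493 -249 128 67 66 65', '317 505 -232 117 60 58 60', '320 547 -50 2 121 117 119']
224 ['313 496 -231 109 82 81 80', '317 505 -231 108 62 60 62', '320 513 -224 103 157 153 152']
227 ['313 495 -232 102 80 76 75', '317 505 -230 100 63 63 62', '320 513 -224 95 158 154 154']
230 ['313 495 -232 94 86 83 83', '317 504 -233 93 61 59 62', '320 513 -224 87 153 152 153']
233 ['313 496 -225 81 102 105 113', '317 507 -218 75 104 104 108', '320 514 -216 73 103 115 142']
236 ['313 496 -225 73 69 82 107', '317 505 -228 74 75 87 118', '320 513 -224 70 72 83 108']
239 ['313 496 -225 65 70 82 104', '317 505 -229 66 75 88 115', '320 512 -22
[... 270 characters left out ...]
12 -226 38 98 96 106']
251 ['313 495 -230 35 90 89 90', '317 503 -236 38 91 89 90', '320 511 -234 36 94 92 93']
254 ['313 493 -244 37 90 89 91', '317 502 -243 35 89 88 89', '320 509 -245 35 88 87 89']
0.06 104 [ 0.49  -0.228  0.06 ] [ 0.498 -0.205  0.064]
0.064 120 [ 0.49  -0.228  0.064] [ 0.499 -0.204  0.068]
0.068 200 [ 0.49  -0.229  0.068] [ 0.502 -0.204  0.072]
0.072 326 [ 0.49  -0.228  0.072] [ 0.501 -0.204  0.075]
0.08 8 [ 0.49  -0.222  0.083] [ 0.491 -0.212  0.084]
0.084 113 [ 0.49  -0.229  0.084] [ 0.495 -0.206  0.088]
0.088 217 [ 0.489 -0.231  0.088] [ 0.495 -0.204  0.092]
0.092 228 [ 0.489 -0.231  0.092] [ 0.495 -0.204  0.096]
0.096 250 [ 0.49  -0.231  0.096] [ 0.495 -0.204  0.1  ]
```

Run:
```python
from h import *
print(np.array(load('w1')['world_from_camera'])[:3,3],np.array(load('w2')['world_from_camera'])[:3,3])
W=cloud(load('w2'));p=W.reshape(-1,3)
m=(abs(p[:,0]-.502)<.02)&(abs(p[:,1]+.2175)<.05)&(p[:,2]>.08); print('w2 tip',p[m].min(0))
W=cloud(load('w1')); p=W.reshape(-1,3); m=(p[:,2]>.2)&(abs(p[:,0]-.484)<.03)
print('w1 tip z (open)',np.nanpercentile(p[m][:,2],[0,1,5]),p[m].min(0),p[m].max(0))
```

```text
[ 0.41464129 -0.20688593  0.41664008] [ 0.43323575 -0.21464482  0.22273061]
w2 tip [ 0.48200157 -0.26749952  0.08324415]
w1 tip z (open) [0.28614087 0.29373223 0.30743044] [ 0.46184688 -0.28151765  0.28614087] [ 0.49620036 -0.13209162  0.37349658]
```

Both cameras put the shut fingertips at z≈0.083, though the reported TCP of 0.0545 implies 0.043. The real fingertips therefore sit about 40 mm higher than reported, and the lateral position is fine. I'll reopen, go down by what the cameras show, and watch the force.

play_rows(commands="0 0 0 0 0 0;0 0 0 0 0 0;0 0 0 0 0 0;0 0 0 0 0 0;0 0 0 0 0 0", jaw=0.3)

```text
time: 4.15
tcp_pos: [0.5024, -0.2181, 0.0543]
tool_rot: [-0.0, 0.025, 1.0, 0.0]
contact_force: [0.6, 0.0, -0.5]
grip_width: 0.06
gripper_force: 0.0
```

play_rows(commands="0 -0.04 0.2 0 0 0;0 0.04 0.4 0 0 0;0 0.04 0.6 0 0 0;0 0.04 0.8 0 0 0;0 0.04 1.0 0 0 0;0 0.04 1.15 0 0 0;0 0.04 1.25 0 0 0;0 0.04 1.25 0 0 0")

```text
time: 4.95
tcp_pos: [0.5023, -0.2169, 0.0164]
tool_rot: [-0.0, 0.025, 1.0, 0.0]
contact_force: [0.8, 0.7, -0.1]
grip_width: 0.0597
gripper_force: 0.0
```

Run:
```python
from h import *
s=ctrl.sense(); print(s['tcp_pos'],s['contact_force'])
W=cloud(snap('wrist','w3'));p=W.reshape(-1,3)
for sg in(-1,1):
    m=(abs(p[:,0]-.502)<.02)&(sg*(p[:,1]+.2175)>.018)&(abs(p[:,1]+.2175)<.05)&(p[:,2]>.041); print('wrist tip',sg,p[m].min(0),m.sum())
W=cloud(snap('side','s3'));p=W.reshape(-1,3)
m=(abs(p[:,0]-.502)<.009)&((p[:,1]+.2175)<-.022)&(abs(p[:,1]+.2175)<.06)&(p[:,2]>.041); print('side tip',p[m].min(0),m.sum())
```

```text
[ 0.50228229 -0.21686047  0.01636311] [ 0.84772635  0.65065058 -0.08718798]
wrist tip -1 [ 0.48200418 -0.26749978  0.04608417] 8918
wrist tip 1 [ 0.48200469 -0.19949531  0.04650948] 8992
side tip [ 0.49300029 -0.27749441  0.04730869] 1674
```

play_rows(commands="0 0 0.05 0 0 0;0 0 0.05 0 0 0;0 0 0.05 0 0 0;0 0 0.05 0 0 0;0 0 0.05 0 0 0;0 0 0.05 0 0 0", jaw=1, squeeze=70)

```text
time: 5.65
tcp_pos: [0.5026, -0.2171, 0.0156]
tool_rot: [0.0, 0.025, 1.0, -0.0]
contact_force: [-0.7, -0.7, 5.4]
grip_width: 0.0248
gripper_force: 68.5
```

Gripped. Now I'll lift.

play_rows(commands="0 0 -0.3 0 0 0;0 0 -1 0 0 0;0 0 -2 0 0 0;0 0 -3 0 0 0;0 0 -4 0 0 0;0 0 -4.8 0 0 0;0 0 -5 0 0 0;0 0 -5 0 0 0")

```text
time: 6.45
tcp_pos: [0.5023, -0.217, 0.1654]
tool_rot: [0.0, 0.025, 1.0, -0.0]
contact_force: [0.1, -0.3, -5.6]
grip_width: 0.0242
gripper_force: 69.2
```

Run:
```python
from h import *
s=ctrl.sense(); print(s['tcp_pos'],s['contact_force'],s['moment'])
c=snap('wrist','w4'); W=cloud(c);X=W.reshape(-1,3)
m=(np.hypot(*(X[:,:2]-s['tcp_pos'][:2]).T)<.066)&(X[:,2]>.17)&(X[:,2]<.195); p=X[m]
A=np.c_[p[:,:2],np.ones(len(p))]; print(m.sum(),np.linalg.lstsq(A,p[:,2],rcond=None)[0],p.min(0),p.max(0),np.median(p,0))
togo([.629,.005,.166])
```

```text
[ 0.50231804 -0.21696397  0.16542824] [ 0.14939177 -0.32219089 -5.64179408] [-0.05273783 -0.00446601 -0.04417166]
28463 [ 0.0024041  -0.00018927  0.18464757] [ 0.44009573 -0.27936304  0.17003694] [ 0.55954734 -0.15417779  0.19497914] [ 0.48007081 -0.21564532  0.18582728]
shift [-3.873  7.596 -0.056] turn [0. 0. 0.]
```

play_rows(commands="-0.4 0.8 0 0 0 0;-1.0 2 0 0 0 0;-1.7 3.3 0 0 0 0;-2.4 4.7 0 0 0 0;-3.0 6 0 0 0 0;-3.6 7 0 0 0 0;-3.85 7.55 0 0 0 0;-3.87 7.6 0 0 0 0")

```text
time: 7.3
tcp_pos: [0.6296, 0.0092, 0.1633]
tool_rot: [-0.001, 0.023, 1.0, 0.001]
contact_force: [-1.2, -1.0, -4.5]
grip_width: 0.0238
gripper_force: 69.5
```

play_rows(commands="0 0 0.5 0 0 0;0 0 0.7 0 0 0;0 0 0.7 0 0 0")

```text
time: 7.6
tcp_pos: [0.6275, 0.0027, 0.1422]
tool_rot: [-0.003, 0.026, 1.0, -0.001]
contact_force: [0.0, -0.7, -5.3]
grip_width: 0.0242
gripper_force: 69.5
```

Run:
```python
from h import *
from scipy.optimize import least_squares
def circ(p,r=None):
    f=(lambda x:np.hypot(*(p-x[:2]).T)-(r or x[2]))
    s=least_squares(f,[*p.mean(0),.06][:2 if r else 3],loss='soft_l1',f_scale=.001); return s.x.round(4),len(p),np.median(abs(f(s.x))).round(4)
st=ctrl.sense(); t=st['tcp_pos']; print(t)
W=cloud(snap('side','s5'));X=W.reshape(-1,3); X=X[np.hypot(X[:,0]-.629,X[:,1]-.005)<.08]
for a,b,r,n in((.02,.09,.058,'can side'),(.138,.158,.063,'skirt side')):
    m=(X[:,2]>a)&(X[:,2]<b); print(n,circ(X[m][:,:2],r),circ(X[m][:,:2]))
    X[m]
z=X[:,2]; print(np.histogram(z,np.arange(.08,.21,.01)))
W=cloud(snap('wrist','w5'));X=W.reshape(-1,3); X=X[np.hypot(X[:,0]-.629,X[:,1]-.005)<.08]
for a,b,r,n in((.02,.09,.058,'can wrist'),):
    m=(X[:,2]>a)&(X[:,2]<b); print(n,circ(X[m][:,:2],r))
m=(X[:,2]>.155)&(X[:,2]<.175);p=X[m]; print('top z',np.median(p[:,2]),(p.min(0)+p.max(0))/2)
W=cloud(load('w1'));X=W.reshape(-1,3); X=X[np.hypot(X[:,0]-.629,X[:,1]-.005)<.08]
m=(X[:,2]>.02)&(X[:,2]<.09); p=X[m];p=p[np.hypot(p[:,0]-.629,p[:,1]-.005)>.053];print('w1',circ(p[:,:2],.058))
a=load('s5')['color'][100:300,240:480]; b=load('w5')['color']
cv2.imwrite('pics/c5.png',np.hstack([cv2.resize(a,(400,333),interpolation=3),cv2.resize(b,(400,333))]))
```

```text
[0.62749866 0.00273919 0.14220204]
can side (array([0.6283, 0.0067]), 1083, np.float64(0.0012)) (array([0.6273, 0.003 , 0.0544]), 1083, np.float64(0.0014))
skirt side (array([0.6287, 0.0027]), 304, np.float64(0.0008)) (array([0.6287, 0.0025, 0.0628]), 304, np.float64(0.0008))
(array([153, 143,  39,   0,  57, 175, 155, 157, 546,  45,  45,  43]), array([0.08, 0.09, 0.1 , 0.11, 0.12, 0.13, 0.14, 0.15, 0.16, 0.17, 0.18,
       0.19, 0.2 ]))<stdin>:5: RuntimeWarning: Mean of empty slice.
  ret = um.true_divide(
Traceback (most recent call last):
ValueError: Initial guess is outside of provided bounds
```

Run:
```python
from h import *
from scipy.optimize import least_squares
def circ(p,r):
    f=lambda x:np.hypot(*(p-x[:2]).T)-r
    s=least_squares(f,[.629,.005],loss='soft_l1',f_scale=.0005); return s.x.round(4),len(p),np.median(abs(f(s.x))).round(4)
st=ctrl.sense(); print(st['tcp_pos'],st['tool_rot'])
for tag in('s5','w1','side0'):
    X=cloud(load(tag)).reshape(-1,3); d=np.hypot(X[:,0]-.628,X[:,1]-.005)
    for a,b in((.03,.06),(.05,.085)):
        m=(X[:,2]>a)&(X[:,2]<b)&(d<.064)&(d>.052); print(tag,a,circ(X[m][:,:2],.058))
for tag,f in(('s5','side'),('t5','top')):
    if f=='top': snap('top','t5')
    X=cloud(load(tag)).reshape(-1,3); m=(np.hypot(X[:,0]-.628,X[:,1]-.005)<.1)&(X[:,2]>.158)&(X[:,2]<.168); print(tag,cv2.minEnclosingCircle(X[m][:,:2].astype(np.float32)))
togo([.6273,.0052,.135],R.from_quat([.025,.99969,0,0]))
a=load('s5')['color'][100:300,240:480]; b=load('t5')['color'][100:250,220:400]
cv2.imwrite('pics/c5.png',np.hstack([cv2.resize(a,(400,333),interpolation=3),cv2.resize(b,(400,333))]))
```

```text
[0.6293107  0.00373425 0.14398215] [-5.83371170e-04  2.57229491e-02  9.99668891e-01 -3.12059246e-04]
s5 0.03 (array([0.6285, 0.0072]), 363, np.float64(0.0008))
s5 0.05 (array([0.6284, 0.0069]), 519, np.float64(0.0011))
w1 0.03 (array([0.6279, 0.0072]), 748, np.float64(0.0003))
w1 0.05 (array([0.629 , 0.0044]), 1563, np.float64(0.0009))
side0 0.03 (array([0.6284, 0.0072]), 364, np.float64(0.0008))
side0 0.05 (array([0.6282, 0.0064]), 628, np.float64(0.0013))
s5 ((0.6296796798706055, -0.00020036044588778168), 0.06440003961324692)
t5 ((0.6106822490692139, 0.047839030623435974), 0.03663037717342377)
shift [0.085 0.032 0.317] turn [-0.002  0.001 -0.011]
```

View pics/c5.png

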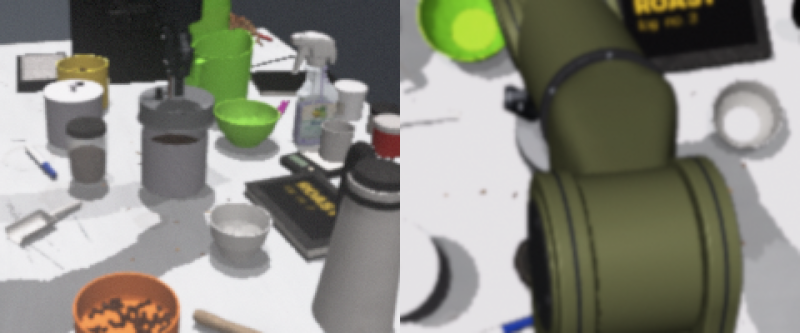

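The side view shows the set hovering over the right canister, aligned to a few mm. I'll lower it slowly.

play_rows(commands="0.03 0.03 0.1 0 0 0;0.03 0.03 0.2 0 0 0;0.03 0.03 0.3 0 0 0;0.03 0.03 0.4 0 0 0;0.03 0.03 0.5 0 0 0;0.03 0.03 0.6 0 0 0;0.03 0.03 0.7 0 0 0;0.03 0.03 0.7 0 0 0")

```text
time: 8.55
tcp_pos: [0.6286, 0.0059, 0.1227]
tool_rot: [-0.001, 0.025, 1.0, -0.0]
contact_force: [-0.1, 0.4, -5.4]
grip_width: 0.0244
gripper_force: 69.5
```

play_rows(commands="0 0 0.1 0 0 0;0 0 0.2 0 0 0;0 0 0.3 0 0 0;0 0 0.4 0 0 0;0 0 0.4 0 0 0")

```text
time: 9.05
tcp_pos: [0.6286, 0.0058, 0.1107]
tool_rot: [-0.001, 0.025, 1.0, -0.0]
contact_force: [-0.7, 0.2, -4.9]
grip_width: 0.0244
gripper_force: 69.5
```

play_rows(commands="0 0 0.05 0 0 0;0 0 0.1 0 0 0;0 0 0.15 0 0 0;0 0 0.2 0 0 0;0 0 0.25 0 0 0;0 0 0.3 0 0 0;0 0 0.3 0 0 0")

```text
time: 9.75
tcp_pos: [0.6287, 0.006, 0.102]
tool_rot: [-0.0, 0.025, 1.0, 0.0]
contact_force: [-0.9, 0.9, -6.5]
grip_width: 0.0242
gripper_force: 69.4
```

play_rows(commands="0 0 0.04 0 0 0;0 0 0.08 0 0 0;0 0 0.08 0 0 0")

```text
time: 10.05
tcp_pos: [0.6289, 0.0061, 0.0999]
tool_rot: [-0.0, 0.025, 1.0, 0.0]
contact_force: [-1.7, 1.1, -4.1]
grip_width: 0.0242
gripper_force: 69.7
```

play_rows(commands="0 0 0.03 0 0 0;0 0 0.06 0 0 0;0 0 0.09 0 0 0;0 0 0.09 0 0 0")

```text
time: 10.45
tcp_pos: [0.6289, 0.0061, 0.0996]
tool_rot: [0.0, 0.025, 1.0, -0.0]
contact_force: [-8.0, 1.0, 13.9]
grip_width: 0.0245
gripper_force: 71.7
```

Seated: the TCP is at 0.0996 as predicted, with upward contact force. I'll ease the side force, hold, then release.

play_rows(commands="0.03 0 0 0 0 0;0.04 0 -0.02 0 0 0;0.04 0 -0.02 0 0 0;0.04 0 -0.02 0 0 0;0.04 0 -0.02 0 0 0")

```text
time: 10.95
tcp_pos: [0.6289, 0.0061, 0.0997]
tool_rot: [0.001, 0.025, 1.0, 0.0]
contact_force: [-3.1, 1.1, 8.1]
grip_width: 0.0247
gripper_force: 70.7
```

play_rows(commands="0 0 -0.06 0 0 0;0 0 -0.06 0 0 0;0 0 -0.06 0 0 0;0 0 -0.06 0 0 0;0 0 -0.06 0 0 0;0 0 -0.06 0 0 0", jaw=0.3)

```text
time: 11.55
tcp_pos: [0.6278, 0.0059, 0.0995]
tool_rot: [-0.0, 0.025, 1.0, 0.0]
contact_force: [-0.3, 0.8, 0.0]
grip_width: 0.0595
gripper_force: 0.0
```

play_rows(commands="0 0 -0.5 0 0 0;0 0 -1.3 0 0 0;0 0 -2.1 0 0 0;0 0 -2.6 0 0 0;1 0 -2.6 0 0 0;1 0 -2.6 0 0 0;1 0 -2.6 0 0 0")

```text
time: 12.25
tcp_pos: [0.5979, 0.0074, 0.1787]
tool_rot: [0.001, 0.025, 1.0, -0.0]
contact_force: [-0.4, -0.4, -0.7]
grip_width: 0.0595
gripper_force: 0.0
```

Run:
```python
from h import *
s=ctrl.sense(); t=s['tcp_pos']; print(t,s['tool_rot'],s['contact_force'])
d=snap('wrist','w6'); X=cloud(d).reshape(-1,3); c=np.array([.628,.006]); r=np.hypot(*(X[:,:2]-c).T)
m=(r<.07)&(X[:,2]>.115)&(X[:,2]<.124); p=X[m]; A=np.c_[p[:,:2]-c,np.ones(len(p))]; print('top',m.sum(),np.linalg.lstsq(A,p[:,2],rcond=None)[0].round(4),cv2.minEnclosingCircle(p[:,:2].astype(np.float32)))
m=(r<.02)&(X[:,2]>.1545)&(X[:,2]<.162); k=X[m]; print('knob',m.sum(),(k.min(0)+k.max(0))/2)
m=(r<.07)&(X[:,0]<.611)&(X[:,0]>.57)&(X[:,2]>.134)&(X[:,2]<.142); k=X[m]; print('lock',m.sum(),k.mean(0),k.min(0),k.max(0))
m=(abs(X[:,0]-t[0])<.03)&(X[:,2]>.17)&(X[:,2]<.3); print('tip z',np.percentile(X[m][:,2],[0,1]) if m.any() else None)
cv2.imwrite('pics/w6.png',d['color'])
```

```text
[0.59788811 0.00743888 0.17873365] [ 5.57152020e-04  2.48813881e-02  9.99690255e-01 -1.23100921e-05] [-0.37403137 -0.35195327 -0.70309665]
top 16230 [0.0003 0.0004 0.1201] ((0.629269540309906, 0.006149171385914087), 0.06342026591300964)
knob 1030 [0.62865633 0.00615162 0.15737423]
lock 221 [0.59804399 0.00767651 0.13840612] [0.5931976  0.00286003 0.13427619] [0.60404717 0.01233945 0.14078151]
tip z [0.20860726 0.21733203]
```

View pics/w6.png

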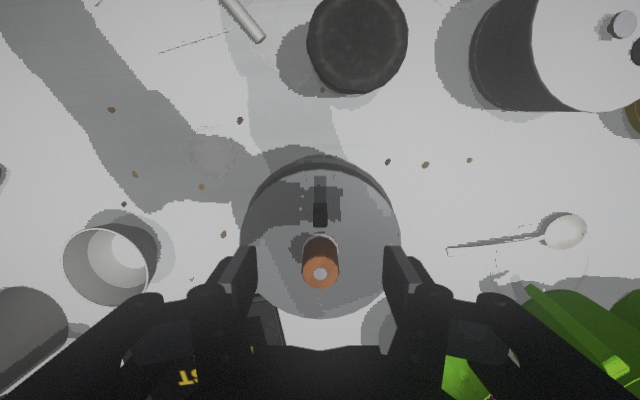

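The cover is seated level, with its top at z=0.1201. The knob is at (320,270) px, which is (0.6287, 0.0062); the lock is at (320,214) px, which is (0.5985, 0.0077). I'll go down to the lock, tips about 5 mm above the flat top, and pinch.

play_rows(commands="0.08 0 0.5 0 0 0;0.08 0 1.2 0 0 0;0.08 0 1.8 0 0 0;0.08 0 2.2 0 0 0;0.08 0 2.5 0 0 0;0.08 0 2.65 0 0 0;0.08 0 2.72 0 0 0;0.08 0 2.72 0 0 0")

```text
time: 13.1
tcp_pos: [0.5958, 0.0076, 0.0963]
tool_rot: [0.0, 0.025, 1.0, 0.0]
contact_force: [-0.1, 0.4, 0.4]
grip_width: 0.0599
gripper_force: 0.0
```

play_rows(commands="0 0 0 0 0 0;0 0 0 0 0 0;0 0 0 0 0 0;0 0 0 0 0 0;0 0 0 0 0 0;0 0 0 0 0 0;0 0 0 0 0 0", jaw=1, squeeze=30)

```text
time: 13.8
tcp_pos: [0.5956, 0.0077, 0.0964]
tool_rot: [0.0, 0.025, 1.0, 0.0]
contact_force: [-1.5, 0.2, 4.3]
grip_width: 0.0096
gripper_force: 31.7
```

play_rows(commands="0.08 0 0 0 0 0;0.18 0 0 0 0 0;0.28 0 0 0 0 0;0.38 0 0 0 0 0;0.48 0 0 0 0 0;0.56 0 0 0 0 0;0.62 0 0 0 0 0;0.65 0 0 0 0 0")

```text
time: 14.6
tcp_pos: [0.576, 0.0086, 0.0962]
tool_rot: [0.0, 0.025, 1.0, 0.0]
contact_force: [1.8, -0.3, 4.3]
grip_width: 0.009
gripper_force: 31.8
```

play_rows(commands="0.03 0 0 0 0 0;0.06 0 0 0 0 0;0.06 0 0 0 0 0")

```text
time: 14.9
tcp_pos: [0.5749, 0.0087, 0.0962]
tool_rot: [0.001, 0.025, 1.0, 0.0]
contact_force: [4.7, -0.0, 4.4]
grip_width: 0.009
gripper_force: 31.7
```

It moved 20.7 mm and the force rose, so that is the end stop. I'll release, go back up and verify.

play_rows(commands="0 0 0 0 0 0;0 0 0 0 0 0;0 0 0 0 0 0;0 0 0 0 0 0;0 0 0 0 0 0", jaw=0.3)

```text
time: 15.4
tcp_pos: [0.5736, 0.0086, 0.0958]
tool_rot: [-0.001, 0.025, 1.0, -0.0]
contact_force: [-0.4, 0.3, 0.5]
grip_width: 0.0595
gripper_force: 0.0
```

play_rows(commands="0 0 -0.5 0 0 0;0 0 -1.3 0 0 0;0 0 -2.1 0 0 0;-0.6 0 -2.7 0 0 0;-0.8 0 -2.7 0 0 0;-0.8 0 -2.7 0 0 0;-0.8 0 -2.7 0 0 0")

```text
time: 16.1
tcp_pos: [0.5966, 0.0073, 0.1757]
tool_rot: [-0.002, 0.025, 1.0, -0.0]
contact_force: [-0.7, -0.2, -0.2]
grip_width: 0.0601
gripper_force: 0.0
```

Run:
```python
from h import *
s=ctrl.sense(); t=s['tcp_pos']; print(t,s['tool_rot'],s['contact_force'])
d=snap('wrist','w7'); X=cloud(d).reshape(-1,3); c=np.array([.628,.006]); r=np.hypot(*(X[:,:2]-c).T)
m=(r<.07)&(X[:,2]>.115)&(X[:,2]<.124); p=X[m]; A=np.c_[p[:,:2]-c,np.ones(len(p))]; print('top',m.sum(),np.linalg.lstsq(A,p[:,2],rcond=None)[0].round(4),cv2.minEnclosingCircle(p[:,:2].astype(np.float32)))
m=(r<.02)&(X[:,2]>.1545)&(X[:,2]<.162); k=X[m]; k=(k.min(0)+k.max(0))/2; print('knob',m.sum(),k)
m=(r<.07)&(X[:,0]<.611)&(X[:,0]>.55)&(X[:,2]>.134)&(X[:,2]<.142); q=X[m]; print('lock',m.sum(),q.mean(0),q.min(0),q.max(0))
togo([k[0],k[1],.0985],R.from_quat([.025,.99969,0,0]))
```

```text
[0.59657284 0.00726559 0.17565139] [-1.63360378e-03  2.49928242e-02  9.99686276e-01 -1.97574699e-04] [-0.65591303 -0.1782406  -0.19250886]
top 16414 [0.     0.0002 0.1201] ((0.6285226345062256, 0.006287681870162487), 0.06337911635637283)
knob 1063 [0.62793029 0.00624986 0.1572517 ]
lock 250 [0.57776036 0.0087134  0.13850301] [0.57269718 0.00378996 0.13463519] [0.5838199  0.0136201  0.14120598]
shift [-1.059  0.018  2.568] turn [-0.005 -0.033  0.002]
```

The lock is now 50 mm from the knob (30 mm before), so it is released, and the cover is still seated level. I'll regrasp the knob.

play_rows(commands="-1.03 0.01 0 0 0 0;-1.03 0.01 0.5 0 0 0;-1.03 0.01 1.2 0 0 0;-1.03 0.01 1.8 0 0 0;-1.03 0.01 2.2 0 0 0;-1.03 0.01 2.45 0 0 0;-1.03 0.01 2.56 0 0 0;-1.03 0.01 2.56 0 0 0")

```text
time: 16.95
tcp_pos: [0.6289, 0.0063, 0.1001]
tool_rot: [-0.0, 0.025, 1.0, 0.0]
contact_force: [-0.0, 0.3, 0.0]
grip_width: 0.0601
gripper_force: 0.0
```

play_rows(commands="0 0 0 0 0 0;0 0 0 0 0 0;0 0 0 0 0 0;0 0 0 0 0 0;0 0 0 0 0 0;0 0 0 0 0 0", jaw=1, squeeze=70)

```text
time: 17.55
tcp_pos: [0.6295, 0.0061, 0.1012]
tool_rot: [0.001, 0.025, 1.0, -0.0]
contact_force: [-1.7, -0.6, 6.1]
grip_width: 0.0245
gripper_force: 68.4
```

play_rows(commands="0 0 -0.05 0 0 0;0 0 -0.1 0 0 0;0 0 -0.2 0 0 0;0 0 -0.3 0 0 0;0 0 -0.4 0 0 0;0 0 -0.5 0 0 0;0 0 -0.65 0 0 0;0 0 -0.8 0 0 0")

```text
time: 18.35
tcp_pos: [0.629, 0.0062, 0.1246]
tool_rot: [0.0, 0.025, 1.0, 0.0]
contact_force: [0.2, -0.1, -3.5]
grip_width: 0.0244
gripper_force: 68.8
```

play_rows(commands="0 0 -0.3 0 0 0;0 0 -0.7 0 0 0;0 0 -1.2 0 0 0;0 0 -1.8 0 0 0;0 0 -2.2 0 0 0;0 0 -2.5 0 0 0;0 0 -2.5 0 0 0;0 0 -2.5 0 0 0")

```text
time: 19.15
tcp_pos: [0.6287, 0.0061, 0.199]
tool_rot: [-0.0, 0.025, 1.0, -0.0]
contact_force: [0.4, 0.3, -3.6]
grip_width: 0.024
gripper_force: 68.8
```

Run:
```python
from h import *
s=ctrl.sense(); t=s['tcp_pos']; print(t,s['contact_force'],s['gripper_force'],s['time'])
d=snap('side','s8'); W=cloud(d); X=W.reshape(-1,3); r=np.hypot(X[:,0]-.628,X[:,1]-.006); X=X[r<.07]
print(np.histogram(X[:,2],np.arange(.09,.26,.01)))
d2=snap('wrist','w8'); Y=cloud(d2).reshape(-1,3); m=(np.hypot(Y[:,0]-t[0],Y[:,1]-t[1])<.06)&(abs(Y[:,2]-.22)<.008);p=Y[m];A=np.c_[p[:,:2],np.ones(len(p))];print(np.linalg.lstsq(A,p[:,2],rcond=None)[0],np.median(p,0))
a=d['color'][80:240,260:440]; cv2.imwrite('pics/c8.png',np.hstack([cv2.resize(a,(450,400),interpolation=3),cv2.resize(d2['color'],(350,400))]))
```

```text
[0.62866342 0.00610151 0.19895096] [ 0.4222712   0.33169047 -3.58603002] 68.7980854511261 19.15
(array([130, 592,  19,   0,   0,   0,   0,   0,   0, 162, 168, 168, 585,
        51,  54,  38]), array([0.09, 0.1 , 0.11, 0.12, 0.13, 0.14, 0.15, 0.16, 0.17, 0.18, 0.19,
       0.2 , 0.21, 0.22, 0.23, 0.24, 0.25]))
[-0.00428016  0.00046608  0.22013857] [0.60828873 0.00652569 0.21741668]
```

View pics/c8.png

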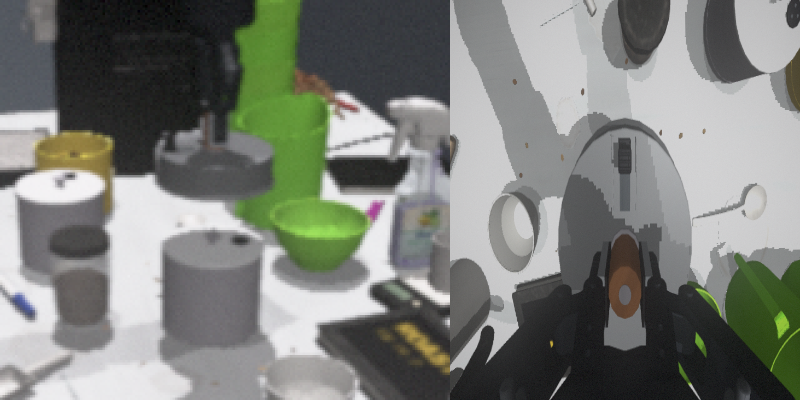

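The valve lid is seated in the canister, with its stud at (212,236) px. The cover is in the gripper, level, with its origin at about z=0.181, which is 97 mm above its seat, and the lock is released. I'll hand it in.

```bash
python3 -c "
from plant import ctrl
print(ctrl.sense()['joint_vel'].round(3)); print(ctrl.finish_job())"
```

```text
[ 0.001  0.002 -0.    -0.003 -0.     0.001 -0.001]
the job is handed in; nothing more can be done
None
```

The job is handed in (no verdict came back): the valve lid is seated in the open canister, and the cover, lock released, is held level and still in the gripper about 97 mm above its seat.

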